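Change the drum of a benchtop seeder

TASK

Fit the long drum into the seeder. Flip the seeder's catch open, take the long drum from its rest, lower it gently (do not drop it) so that both ends of its axle lie in the seeder's two vee cradles and let go, then snap the catch shut over the axle end. Leave the short drum, the seed jar and the cup where they are.

Things in the scene. Friction and masses are not known exactly. Their poses are not given: they have to be found in the camera images.
- seeder: The benchtop seeder, fixed: a grey bed 200 x 110 mm (x -85 to +115 mm), 20 mm high; origin on the table midway between its cradles; x along the drum's axle, towards the catch. Two upright aluminium cheeks 10 mm thick, 44 mm wide, inner faces at x = -49 and +49 mm, tops 76 mm above the table; each has an open 90 degree vee, 28 mm wide at the mouth. The low trough between ends 36 mm up.
- seat (a point): Point where the centre of a seated drum comes to lie: midway between the seeder's two vees, 70 mm above the table. Its axes are the seeder's: x along the axle towards the catch, y across, z up. The vees centre a 12 mm axle at this height; the cheeks (98 mm apart) leave the long drum 4 mm of play at each end.
- catch (a joint): Steel toggle lever, 18 mm wide, hinged on the seeder's y axis at x = +94 mm from seat, 40 mm above the table. Rad: -0.35 shut (leans to the drum, nose 1.5 mm over the axle end), 0 upright, +0.35 open (leans away, axle free). A spring holds it at either stop; pushed past upright it snaps over. About 4 N at the handle starts it. It starts shut over the empty cradle, blocking it.
- catch_handle (a point): Centre of the black cross bar on the lever's top: round, 16 mm thick, 34 mm long, along the seeder's y. 100 mm from the hinge; 134 mm above the table when shut or open. From seat, it is at x = +60 mm when shut, +94 upright, +128 open. Room to push it sideways on either side.
- long_drum_center (a point): Centre of the long drum: loose, aluminium with rows of dimples, 50 mm in diameter, 90 mm long, its 12 mm axle standing out 25 mm at each end (140 mm overall), 0.2 to 0.45 kg. x runs along the axle; y and z turn as it rolls. The same both ways round; fits either way. Starts level in its rest, centre 50 mm above the table.
- long_rest: Fixed plywood rest that holds the long drum by its axle in two vees: base 140 x 80 mm, 10 mm thick; origin at the centre of its underside, on the table; x along the axle. Cheeks 10 mm thick, 44 mm wide, 56 mm high, inner faces at x = -48 and +48 mm.
- short_drum_center (a point): Centre of the short drum (bystander, too short for the seeder): like the long one but 44 mm long, 94 mm over the axle, in a similar shorter rest, centre 50 mm above the table.
- seed_jar: Closed seed jar, 64 mm in diameter, 85 mm tall, origin at the centre of its underside. Bystander.
- scoop_cup: Grey cup, 72 mm in diameter, 75 mm tall, origin at the centre of its underside. Bystander.
Not all that is in view belongs to the job. Leave any orange or turquoise look-alike of the part that bears long_drum_center alone.

How it is judged (in metres and radians):
On the way, in this order (a step that is already met when the one before it is completed fails the run):
1. the catch is flipped open (value of joint catch above 0.25 rad), for 0.2 s.
2. the long drum lies in both cradles, let go, with the catch still open (x of long_drum_center in the frame of seat between -0.008 and 0.008 m and y of long_drum_center in the frame of seat between -0.004 and 0.004 m and z of long_drum_center in the frame of seat between -0.004 and 0.004 m and angle between the x axis of long_drum_center and the x axis of seat, either way round below 0.06 rad and value of joint catch above 0.25 rad and contact force between the fingers and long_drum below 0.05 N), for 0.2 s.
At the end, for the whole second after the job is handed in: The long drum lies at rest in both vee cradles (centre within 8 mm of the seat point along the axle and 4 mm across and in height, axle within 0.06 rad of the seeder's x axis) and the catch is snapped shut over the axle (joint below -0.25 rad) (x of long_drum_center in the frame of seat between -0.008 and 0.008 m and y of long_drum_center in the frame of seat between -0.004 and 0.004 m and z of long_drum_center in the frame of seat between -0.004 and 0.004 m and angle between the x axis of long_drum_center and the x axis of seat, either way round below 0.06 rad and value of joint catch below -0.25 rad and linear speed of long_drum below 0.02 m/s); the robot touches nothing.
It fails at once if the long drum is dropped (falls free, faster than 0.4 m/s) (contact force between the fingers and long_drum below 0.05 N and linear speed of long_drum above 0.4 m/s).
It fails at once if the short drum is moved by more than 20 mm (distance of short_drum_center from where it was at the start of the episode above 0.02 m).
It fails at once if the seed jar is moved by more than 30 mm (distance of seed_jar from where it was at the start of the episode above 0.03 m).
It fails at once if the cup is moved by more than 30 mm (distance of scoop_cup from where it was at the start of the episode above 0.03 m).
It also fails if it takes over 67 s, if anything falls off the work surface, if the arm or the gripper's body presses on something with over 40 N, if the wrist force passes 120 N, or if a joint passes its speed limit or range.

ROBOT

A 6-joint arm with a two-finger parallel gripper is mounted at the origin on the work surface. World frame = base frame: x ahead of the robot, y to its left, z up, the work surface at z = 0. Lengths are in m, angles in degrees, forces in N, time in s.
With the tool pointing down it reaches from about 0.375 to 0.9 m from the base axis. Payload 3.1 kg.
Tool frame: the origin (TCP) lies midway between the tips of the shut fingers; the grasp point (between the pads) lies bot.hold_point_z behind it (bot.hold_point_z is the distance from the TCP to the grasp point, in m); z points along the fingers, y is the direction in which the jaws open and shut (so a half turn about z gives the same grasp; the last joint's range is limited). The gripper opens to 87 mm and grips with 3 to 60 N. Pads are 19 mm wide; open, the fingers measure 117 mm over their backs; the gripper's body (75 mm by 190 mm) begins 51 mm behind the grasp point.
Start: joints at [-77.149, 30.224, 82.088, -0, 67.689, -10.227], TCP at [0.245, -0.575, 0.193] pointing down, gripper open.
Joint ranges: [-176.69, 176.69], [-43.24, 126.21], [12.49, 139.97], [-82, 262], [0, 151.66], [-163.58, 163.58]. Speed limits (degrees/s): [159.86, 159.86, 180, 180, 180, 180].

INTERFACE

Orientations are given as a 3x3 rotation matrix whose columns are the frame's x, y, z axes.
In Python, from rig import bot, vision gives the robot as it stands.
- The arm moves only by the shell command python3 -m inch 'ROWS'. ROWS is JSON, a list of rows, each a list of 5 numbers: the finger opening in mm, from 0 to 87, then the shift along the tool's x, y, z in mm, then the turn about the tool's z in rad. In form: [[hand, dx, dy, dz, roll], ...]. A call has 1 to 8 rows; each row is the pose to reach, as a shift and turn from the pose measured when the call began, along the tool's axes at that moment; what a row does not reach only later rows make up. A row lasts 1/10 s, in which the tool goes at most 50 mm and 8.59 degrees, less where a joint would pass 70% of its speed; a pose out of reach is approached as far as the arm can. A call with a gripper value outside its range is refused whole. The fingers move at their own pace and stop on an object; the grip force is fixed at half the most. Time passes only in rows, so rows that repeat a pose let the fingers close. It gives the time, the measured TCP pose, the force and the opening at its end, in the units of the state.
- bot.read_state(): the state, without advancing time (a new reading comes with each control period).
- vision.capture(name): name is "side" or "top"; returns (picture, depth): 384x512x3 uint8, red, green, blue; 384x512 float32, m along the optical axis (not along the pixel's ray), 0 where there is no reading.
- vision.camera_model(name): a dict with "intrinsics" (3x3 intrinsics, pixels), "dist" ([k1, k2, p1, p2, k3] as OpenCV has them; the pictures are not rectified), "camera_from_world" (4x4, takes a point from world to camera coordinates). Camera axes: x right, y down, z forward; pixel columns grow to the right and rows downward; lengths in m; the calibration is good to about 2 mm. A picture is of the moment at which its call begins. camera_model takes no time and is no camera call.
- bot.hand_in(): hands the job in, once; it reports no verdict.
The state is a dict: "time_s": time; "joint_positions": joint angles; "qvel": joint speeds; "tau": joint torques, N m; "position": TCP position; "tcp_rot": TCP orientation; "force": force on the tool from outside, world axes, zero at the start; "moment": the same for the moment, N m; "opening": opening from 0.0 (shut) to 1.0 (fully open).
Only numpy, scipy, OpenCV 4.12 (cv2) and the standard library are available. Lean on these libraries where they do the work, as an engineer would, in place of code of your own. Each camera call takes 0.05 s, during which the arm holds its last target. There are 200 camera calls.

## Working session

There is one attempt and no reset: what is moved stays moved. The work goes in short steps, Python scripts to look and compute and a shell command to move; the robot and the scene stay as the last step left them, time stands still between calls to the robot, and variables do not carry over. Pictures are saved under pics/ and viewed, about 8 in all and at most 12, crops included, and the job is handed in when it is done.

```bash
mkdir -p pics; ls
python3 - <<'E'
from rig import bot, vision
import cv2, numpy as np
for n in ("top","side"):
    p,d=vision.capture(n); cv2.imwrite(f"pics/{n}0.png",p[...,::-1]); np.savez(f"{n}0.npz",p=p,d=d)
    m=vision.camera_model(n); print(n,np.round(m["intrinsics"],1).tolist(),np.round(m["dist"],3),np.round(m["camera_from_world"],3).tolist())
print(bot.read_state(), bot.hold_point_z)
E
```

```text
pics
top [[388.8, 0.0, 256.9], [0.0, 388.8, 186.3], [0.0, 0.0, 1.0]] [0.008 0.    0.    0.    0.   ] [[-0.017, -1.0, -0.025, 0.099], [-0.988, 0.02, -0.151, 0.542], [0.152, 0.022, -0.988, 0.927], [0.0, 0.0, 0.0, 1.0]]
side [[488.9, 0.0, 262.4], [0.0, 488.9, 187.1], [0.0, 0.0, 1.0]] [0.051 0.    0.    0.    0.   ] [[-0.743, -0.669, 0.019, 0.441], [-0.4, 0.421, -0.814, 0.263], [0.536, -0.613, -0.58, 0.856], [0.0, 0.0, 0.0, 1.0]]
{'time_s': 0.1, 'joint_positions': array([-7.71494244e+01,  3.02717844e+01,  8.21468816e+01,  4.01565412e-04,
        6.76867115e+01, -1.02262814e+01]), 'qvel': array([ 0.06395971, -0.05367994, -0.14687924, -0.04770417, -0.06849837,
       -0.04458313]), 'tau': array([ 1.20632872e-04, -4.40986454e+01, -1.77149910e+01,  6.35225535e-02,
        5.33709757e-02, -4.48651429e-05]), 'position': array([ 0.24486519, -0.57430171,  0.19220141]), 'tcp_rot': array([[ 9.19981008e-01,  3.91962730e-01, -4.02729712e-04],
       [ 3.91962796e-01, -9.19979318e-01,  1.79455965e-03],
       [ 3.32897493e-04, -1.80881586e-03, -9.99998309e-01]]), 'force': array([ 0.5912894 , -0.0494148 , -0.14066237]), 'moment': array([ 0.03657797, -0.00923296, -0.00067408]), 'opening': 0.9992013945317826} 0.0187
```

View pics/top0.png

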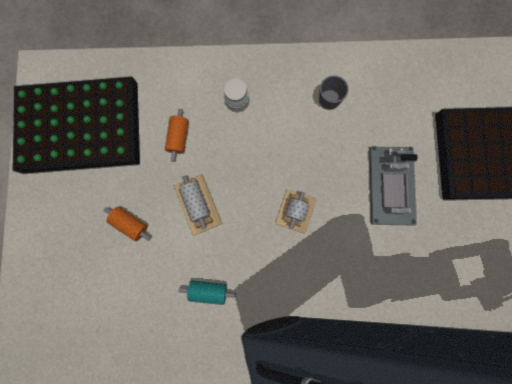

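View pics/side0.png

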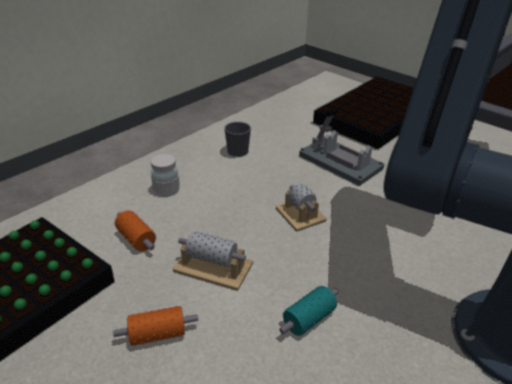

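Candidates for the long drum (top picture): the aluminium drum in its plywood rest at (194,202), the short aluminium drum at (297,208), orange look-alikes at (177,134) and (127,223), and a turquoise one at (207,292). I choose (194,202). The seeder is at (393,185), with the catch at its upper end near (400,157).

```bash
cat > h.py <<'E'
from rig import bot, vision
import cv2, numpy as np
M={n:vision.camera_model(n) for n in("top","side")}
def rays(n,uv):
    m=M[n];T=np.array(m["camera_from_world"]);R=T[:3,:3]
    q=cv2.undistortPoints(np.float64(uv).reshape(-1,1,2),np.array(m["intrinsics"]),np.array(m["dist"])).reshape(-1,2)
    return -R.T@T[:3,3],np.c_[q,np.ones(len(q))]@R      # origin, directions with depth 1
def plane(n,uv,z):
    o,d=rays(n,uv);return o+d*((z-o[2])/d[:,2])[:,None]
def cloud(n,d):
    v,u=np.mgrid[:384,:512];o,r=rays(n,np.c_[u.ravel(),v.ravel()])
    return (o+r*d.reshape(-1,1)).reshape(384,512,3)
def pix(n,P):
    m=M[n];T=np.array(m["camera_from_world"])
    return cv2.projectPoints(np.float64(P).reshape(-1,1,3),cv2.Rodrigues(T[:3,:3])[0],T[:3,3],np.array(m["intrinsics"]),np.array(m["dist"]))[0].reshape(-1,2)
E
python3 - <<'E'
from h import *
D=np.load("top0.npz");p,d=D["p"],D["d"];C=cloud("top",d)
a=cv2.resize(p[165:245,160:240],(400,400),interpolation=2);b=cv2.resize(p[140:230,355:430],(333,400),interpolation=2)
cv2.imwrite("pics/crop1.png",np.hstack([a,b])[...,::-1])
hs=cv2.cvtColor(p,cv2.COLOR_RGB2HSV)
def rep(name,m,z=None):
    P=C[m] if z is None else plane("top",np.argwhere(m)[:,::-1],z)
    r=cv2.minAreaRect(np.float32(P[:,:2]*1000));print(name,len(P),np.round(r[0],1),np.round(r[1],1),round(r[2],1),"z med/max",np.round(np.median(P[:,2]),4),np.round(P[:,2].max(),4))
Z=C[...,2]
box=lambda u0,v0,u1,v1:(lambda m:(m.__setitem__((slice(v0,v1),slice(u0,u1)),True),m)[1])(np.zeros((384,512),bool))
L=box(165,170,230,240);S=box(360,140,432,230)
rep("restbase",L&(Z>.004)&(Z<.02));rep("rest by color",L&(hs[...,1]>70)&(Z<.02)&(Z>.004),.01)
rep("drum>.06",L&(Z>.06));
rep("all>.04",L&(Z>.04))
rep("bed",S&(Z>.012)&(Z<.03));rep("cheeks",S&(Z>.06)&(Z<.082));rep("handle",S&(Z>.12))
rep("short",box(270,180,325,235)&(Z>.055));rep("jar",box(215,70,260,115)&(Z>.04));rep("cup",box(310,65,355,115)&(Z>.04))
k=L&(Z>.06);P=C[k][:,:2];w=np.linalg.svd(P-P.mean(0),full_matrices=False)[2][0];print("drum axis",P.mean(0),w)
P=C[S&(Z>.12)];print("handle pts",P.mean(0))
E
```

```text
restbase 748 [501.3 237.2] [160.4 177.9] 81.7 z med/max 0.0096 0.017
rest by color 631 [505.1 243.8] [138.1  78.2] 21.7 z med/max 0.01 0.01
drum>.06 703 [453.  186.5] [252.6  75.1] 48.0 z med/max 0.0719 1.0004
all>.04 982 [457.6 194.5] [268.2  87.2] 46.3 z med/max 0.0693 1.0004
bed 2853 [ 543.8 -254.4] [113.4 199.8] 87.9 z med/max 0.0205 0.03
cheeks 205 [ 544.  -255.4] [ 45.  148.7] 88.3 z med/max 0.0699 0.0813
handle 144 [502.5 -98.7] [ 28.2 393.2] 28.4 z med/max 0.1405 1.0004
short 445 [453.6   8.3] [ 52.5 155.8] 62.6 z med/max 0.0704 1.0004
jar 591 [607.   92.1] [419.2  63.1] 15.2 z med/max 0.0838 1.0004
cup 433 [611.9 -12.5] [ 70.1 454.2] 60.9 z med/max 0.0657 1.0004
drum axis [0.50224984 0.23778709] [0.64190593 0.76678339]
handle pts [ 0.54791288 -0.18822062  0.31873332]
```

View pics/crop1.png

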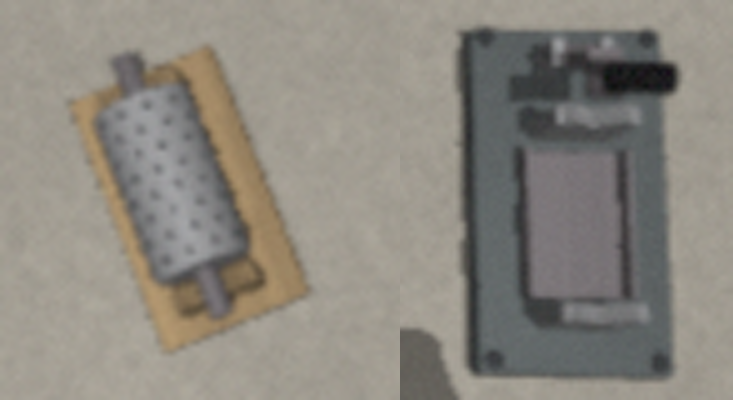

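The crop shows a dimpled aluminium drum in plywood, with its axle ends at about (185,180) and (204,226) in full-picture pixels: that is the long drum. In the seeder crop, the black handle bar is at about (406,157), at the upper end (+x). I'll redo the fits without the empty depth pixels.

```bash
cat >> h.py <<'E'
def box(u0,v0,u1,v1):
    m=np.zeros((384,512),bool);m[v0:v1,u0:u1]=1;return m
def rect(name,P):
    r=cv2.minAreaRect(np.float32(P[:,:2]*1000));e=cv2.boxPoints(r);l=max((e[1]-e[0],e[2]-e[1]),key=lambda q:q@q)
    print(name,len(P),"c",np.round(r[0],1),"size",np.round(r[1],1),"ang(long)",round(np.degrees(np.arctan2(l[1],l[0]))%180,1),"z med/max",np.round(np.median(P[:,2]),4),np.round(P[:,2].max(),4))
E
python3 - <<'E'
from h import *
for n,bx in (("top",dict(L=(165,170,230,240),S=(360,140,432,230))),("side",dict(L=(170,225,255,290),S=(295,115,385,182)))):
    D=np.load(n+"0.npz");p,d=D["p"],D["d"];C=cloud(n,d);Z=np.where(d>0,C[...,2],-1)
    L=box(*bx["L"]);S=box(*bx["S"])
    if n=="top":
        hs=cv2.cvtColor(p,cv2.COLOR_RGB2HSV)
        for nm,b,z in(("short",(270,180,325,235),.055),("jar",(215,70,260,115),.04),("cup",(310,65,355,115),.04)): rect(nm,C[box(*b)&(Z>z)&(Z<.2)])
        g=S&(Z>.12)&(Z<.2)&(hs[...,2]<70);rect("black",C[g])
        m=S&(Z>.012)&(Z<.2);
    P=C[L&(Z>.066)&(Z<.09)];rect(n+" drumtop",P)
    P=C[L&(Z>.044)&(Z<.09)];rect(n+" drum",P)
    P=C[L&(Z>.006)&(Z<.013)];rect(n+" restbase",P)
    P=C[S&(Z>.015)&(Z<.025)];rect(n+" bed",P)
    P=C[S&(Z>.065)&(Z<.08)];rect(n+" cheeks",P)
    P=C[S&(Z>.12)&(Z<.2)];rect(n+" handle",P)
E
```

```text
short 429 c [481.9  -6.8] size [48.8 91.9] ang(long) 161.4 z med/max 0.0701 0.0793
jar 577 c [779.3 138.2] size [59.5 58.7] ang(long) 75.3 z med/max 0.0837 0.0907
cup 422 c [ 779.5 -106.1] size [69.7 69.1] ang(long) 15.4 z med/max 0.065 0.0779
black 105 c [ 588.5 -255.3] size [30.5 14.9] ang(long) 87.8 z med/max 0.1399 0.1441
top drumtop 572 c [507. 245.] size [89.5 43. ] ang(long) 21.6 z med/max 0.0724 0.0786
top drum 948 c [506.5 245.3] size [138.2  50.7] ang(long) 22.5 z med/max 0.0691 0.0786
top restbase 673 c [501.6 254.5] size [140.3 100.2] ang(long) 21.6 z med/max 0.0097 0.013
top bed 2598 c [ 543.8 -254.4] size [113.4 199.8] ang(long) 177.9 z med/max 0.0203 0.025
top cheeks 158 c [ 543.6 -254.8] size [ 44.1 147.8] ang(long) 178.4 z med/max 0.0712 0.0784
top handle 114 c [ 588.4 -256.5] size [33.1 15.1] ang(long) 88.6 z med/max 0.1398 0.1441
side drumtop 683 c [505.7 246.1] size [90.7 42.2] ang(long) 22.3 z med/max 0.0735 0.079
side drum 1422 c [506.4 247.9] size [139.9  48.7] ang(long) 25.1 z med/max 0.0652 0.079
side restbase 1135 c [505.5 244. ] size [139.7  82. ] ang(long) 21.3 z med/max 0.011 0.013
side bed 1320 c [ 584.5 -293.7] size [280.8 221.5] ang(long) 6.1 z med/max 0.021 0.025
side cheeks 161 c [ 545.4 -256.3] size [ 48.4 148.8] ang(long) 177.6 z med/max 0.0716 0.0799
side handle 16 c [ 589.9 -251.3] size [19.6 15.3] ang(long) 61.5 z med/max 0.1257 0.1339
```

```bash
cat > go.py <<'E'
# go.py x y z yaw : shift (tool axes, mm) and roll from here to TCP at world pose; prefix 's' = seeder-frame x y (m)
import sys
from rig import bot
import numpy as np
SEAT=np.array([.529,-.254]);SY=np.radians(-2.0)
s=bot.read_state();R=s["tcp_rot"];p=s["position"]
a=sys.argv[1:]
c,q=np.cos(SY),np.sin(SY);W=np.array([[c,-q],[q,c]])
print("t",s["time_s"],"pos",p.round(4),"yaw",np.degrees(np.arctan2(R[1,0],R[0,0])).round(2),"seeder xy",(W.T@(p[:2]-SEAT)).round(4),"F",s["force"].round(1),"open",round(s["opening"]*87,1))
if a:
    sf=a[0]=="s"
    a=a[1:] if sf else a
    g=np.array(list(map(float,a[:3])))
    if sf:g[:2]=SEAT+W@g[:2]
    yaw=np.radians(float(a[3]));t=R.T@np.r_[np.cos(yaw),np.sin(yaw),0]
    print("shift mm",((R.T@(g-p))*1000).round(1),"roll",np.arctan2(t[1],t[0]).round(4))
E
python3 go.py s 0.015 0 0.193 -2; python3 -m inch '[[0,40,-18,0,0.05],[0,80,-35,0,0.1],[0,120,-53,0,0.16],[0,160,-71,0,0.22],[0,200,-88,0,0.28],[0,240,-106,0,0.34],[0,280,-124,0,0.4],[0,320,-141,0,0.4376]]'; python3 go.py s 0.015 0 0.193 -2
```

```text
t 0.1 pos [ 0.2449 -0.5743  0.1922] yaw 23.08 seeder xy [-0.2728 -0.33  ] F [ 0.6 -0.  -0.1] open 86.9
shift mm [ 4.005e+02 -1.769e+02 -3.000e-01] roll 0.4377
time_s: 0.9
position: [0.4847, -0.3173, 0.1922]
tcp_rot: [[0.999, -0.037, -0.001], [-0.037, -0.999, 0.003], [-0.001, -0.003, -1.0]]
force: [0.9, 0.5, -0.5]
opening: 0.355
t 0.9 pos [ 0.4847 -0.3173  0.1922] yaw -2.11 seeder xy [-0.0421 -0.0648] F [ 0.9  0.5 -0.5] open 30.9
shift mm [ 57.  -64.9  -0.7] roll -0.0019
```

```bash
python3 -m inch '[[0,20,-22,0,0],[0,40,-44,0,0],[0,57,-65,0,0],[0,57,-65,20,0],[0,57,-65,40,0],[0,57,-65,60,0],[0,57,-65,74,0],[0,57,-65,74,0]]'; python3 go.py s 0.04 0 0.118 -2
```

```text
time_s: 1.7
position: [0.5423, -0.2531, 0.1159]
tcp_rot: [[0.999, -0.037, -0.006], [-0.037, -0.999, 0.006], [-0.006, -0.006, -1.0]]
force: [0.0, 0.2, -0.4]
opening: 0.002
t 1.7 pos [ 0.5423 -0.2531  0.1159] yaw -2.11 seeder xy [0.0132 0.0013] F [ 0.   0.2 -0.4] open 0.2
shift mm [26.7  1.3 -2.3] roll -0.002
```

Now push the catch toward +x.

```bash
python3 -m inch '[[0,20,1,0,0],[0,30,1,0,0],[0,40,1,0,0],[0,50,1,0,0],[0,60,1,0,0],[0,70,1,0,0],[0,80,1,0,0],[0,90,1,0,0]]'; python3 go.py s 0 0 0.19 -2
python3 -m inch '[[0,0,0,0,0],[0,-20,0,0,0],[0,-40,0,-20,0],[0,-60,0,-50,0],[0,-60,0,-90,0],[0,-60,0,-90,0]]';python3 go.py 0.506 0.2455 0.2 21.8
python3 - <<'E'
from h import *
p,d=vision.capture("top");C=cloud("top",d);Z=np.where(d>0,C[...,2],-1)
S=box(360,120,432,230);rect("handle",C[S&(Z>.12)&(Z<.15)])
p,d=vision.capture("side");C=cloud("side",d);Z=np.where(d>0,C[...,2],-1)
rect("handle side",C[box(290,90,385,182)&(Z>.11)&(Z<.15)])
cv2.imwrite("pics/open.png",np.hstack([cv2.resize(p[90:190,280:400],(720,600))])[...,::-1])
E
```

```text
time_s: 2.5
position: [0.633, -0.2574, 0.1153]
tcp_rot: [[0.999, -0.037, -0.006], [-0.037, -0.999, 0.006], [-0.006, -0.006, -1.0]]
force: [0.5, -0.8, 0.1]
opening: 0.007
t 2.5 pos [ 0.633  -0.2574  0.1153] yaw -2.11 seeder xy [0.104  0.0002] F [ 0.5 -0.8  0.1] open 0.6
shift mm [-104.5   -0.   -74.1] roll -0.0019
time_s: 3.1
position: [0.5763, -0.2581, 0.2119]
tcp_rot: [[0.999, -0.037, 0.004], [-0.037, -0.999, -0.001], [0.004, 0.001, -1.0]]
force: [-0.7, -0.1, -0.2]
opening: 0.009
t 3.1 pos [ 0.5763 -0.2581  0.2119] yaw -2.14 seeder xy [ 0.0474 -0.0024] F [-0.7 -0.1 -0.2] open 0.7
shift mm [ -89.1 -500.6   11.1] roll -0.4179
handle 24 c [ 582.1 -260.3] size [ 3.  28.3] ang(long) 91.0 z med/max 0.1379 0.1408
handle side 99 c [ 588.6 -255.3] size [33.6 26.3] ang(long) 53.8 z med/max 0.1382 0.1464
```

View pics/open.png

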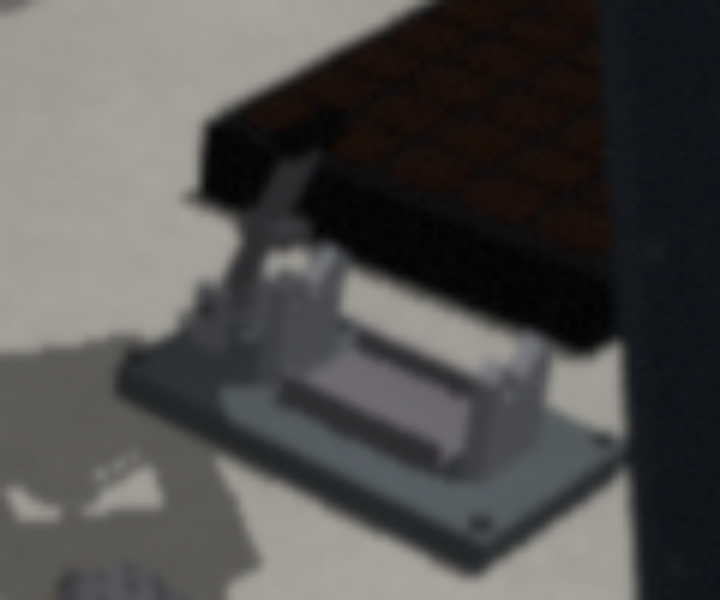

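Run:
```python
from h import *
print(pix("side",[[.589,-.256,.134],[.623,-.257,.14],[.657,-.2585,.134],[.576,-.258,.212],[.623,-.257,.04]]), pix("top",[[.589,-.256,.134],[.657,-.2585,.134]]))
p,d=vision.capture("side");q,e=vision.capture("top")
cv2.imwrite("pics/chk.png",np.hstack([cv2.resize(p[20:180,260:420],(400,400)),cv2.resize(q[110:230,330:450],(400,400))])[...,::-1])
```

```text
[[331.61897943 112.77337971]
 [321.30292053 106.36881747]
 [310.99411347 104.24966781]
 [339.76802471  85.33797367]
 [317.94855574 140.06755683]] [[408.393007   157.02939041]
 [407.25646062 127.88697717]]
```

View pics/chk.png

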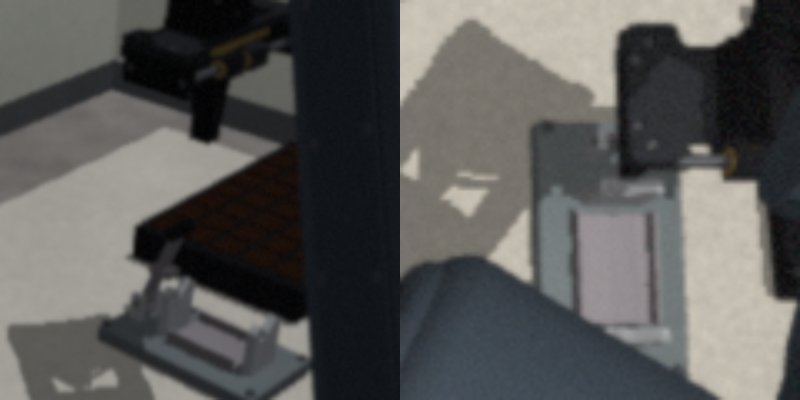

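```bash
python3 go.py s 0.015 0 0.115 -2
python3 - <<'E'
from h import *
for n in("side","top"):
    p,d=vision.capture(n);C=cloud(n,d);k=(d>0)&(np.hypot(C[...,0]-.576,C[...,1]+.258)<.05)&(C[...,2]>.16)&(C[...,2]<.27)
    P=C[k]
    for a in np.arange(.16,.27,.01):
        q=P[(P[:,2]>a)&(P[:,2]<a+.01)]
        if len(q): print(n,round(a,2),len(q),q.min(0).round(3),q.max(0).round(3))
print(bot.read_state()["time_s"])
E
```

```text
t 3.3 pos [ 0.5726 -0.2552  0.2045] yaw -2.11 seeder xy [0.0436 0.0004] F [ 0.  -0.2  0.2] open 0.4
shift mm [-27.9   1.   89.7] roll -0.0019
side 0.23 15 [ 0.562 -0.265  0.237] [ 0.584 -0.244  0.24 ]
side 0.24 47 [ 0.562 -0.264  0.24 ] [ 0.585 -0.243  0.25 ]
side 0.25 49 [ 0.562 -0.263  0.25 ] [ 0.586 -0.242  0.26 ]
side 0.26 53 [ 0.56  -0.268  0.26 ] [ 0.587 -0.24   0.27 ]
top 0.23 3 [ 0.568 -0.247  0.237] [ 0.572 -0.245  0.24 ]
top 0.24 6 [ 0.565 -0.247  0.242] [ 0.57  -0.246  0.249]
3.4
```

Visual evidence: the catch is still shut, with the bar at side (331,113). The fingertips appear about 32 mm above the reported TCP, so they passed over the bar. I'll check the tip height with the fingers open and at a different TCP height.

```bash
cat > tip.py <<'E'
from h import *
s=bot.read_state();t=s["position"];print("tcp",t.round(4),"open",round(s["opening"]*87,1),"yaw",np.degrees(np.arctan2(s["tcp_rot"][1,0],s["tcp_rot"][0,0])).round(2))
for n in("side","top"):
    p,d=vision.capture(n);C=cloud(n,d);k=(d>0)&(np.hypot(C[...,0]-t[0],C[...,1]-t[1])<.065)&(C[...,2]>max(.155,t[2]-.03))&(C[...,2]<t[2]+.055)
    P=C[k];
    if len(P)>3: z=np.sort(P[:,2]);print(n,len(P),"lowest z",z[[2,10 if len(z)>10 else 2]].round(4),"xy min",P.min(0).round(3),"max",P.max(0).round(3))
E
python3 -m inch '[[87,0,0,0,0],[87,0,0,0,0],[87,0,0,0,0],[87,0,0,0,0],[87,0,0,0,0],[87,0,0,0,0],[87,0,0,0,0]]'; python3 tip.py
python3 -m inch '[[0,0,0,-20,0],[0,0,0,-40,0],[0,0,0,-40,0],[0,0,0,-40,0],[0,0,0,-40,0],[0,0,0,-40,0],[0,0,0,-40,0],[0,0,0,-40,0]]' ; python3 tip.py
```

```text
time_s: 4.1
position: [0.5726, -0.2551, 0.204]
tcp_rot: [[0.999, -0.037, -0.009], [-0.037, -0.999, 0.008], [-0.009, -0.007, -1.0]]
force: [-0.2, -0.0, -0.7]
opening: 0.555
tcp [ 0.5726 -0.2551  0.204 ] open 48.3 yaw -2.1
side 170 lowest z [0.2352 0.237 ] xy min [ 0.561 -0.29   0.234] max [ 0.587 -0.219  0.259]
time_s: 5.0
position: [0.5727, -0.2553, 0.2434]
tcp_rot: [[0.999, -0.037, -0.009], [-0.037, -0.999, 0.008], [-0.01, -0.008, -1.0]]
force: [0.1, -0.1, -0.3]
opening: 0.094
tcp [ 0.5727 -0.2553  0.2434] open 8.2 yaw -2.1
side 137 lowest z [0.2751 0.277 ] xy min [ 0.561 -0.27   0.275] max [ 0.586 -0.238  0.298]
top 8 lowest z [0.2817 0.2817] xy min [ 0.566 -0.244  0.277] max [ 0.572 -0.244  0.29 ]
```

The offset is consistent: the real tips are 31.5 mm above the reported TCP, open or closed, and x and y agree. From here, real tip z = reported + 0.0315. I'll redo the push lower, with reported z at 0.086.

```bash
python3 go.py s 0.012 0 0.086 -2; python3 -m inch '[[0,-32,0,0,0],[0,-32,0,30,0],[0,-32,0,65,0],[0,-32,0,100,0],[0,-32,0,130,0],[0,-32,0,150,0],[0,-32,0,157,0],[0,-32,0,157,0]]'; python3 go.py s 0.012 0 0.086 -2
```

```text
t 5.1 pos [ 0.5729 -0.2553  0.2437] yaw -2.1 seeder xy [0.0439 0.0002] F [1.1 0.2 0.2] open 3.1
shift mm [-30.4   1.5 158. ] roll -0.0018
time_s: 5.9
position: [0.539, -0.2527, 0.0861]
tcp_rot: [[0.999, -0.037, -0.011], [-0.037, -0.999, 0.009], [-0.011, -0.009, -1.0]]
force: [0.2, -0.2, 0.5]
opening: 0.007
t 5.9 pos [ 0.539  -0.2527  0.0861] yaw -2.1 seeder xy [0.01   0.0017] F [ 0.2 -0.2  0.5] open 0.6
shift mm [2.  1.7 0.1] roll -0.0019
```

```bash
python3 -m inch '[[0,20,1,0,0],[0,30,1,0,0],[0,40,1,0,0],[0,50,1,0,0],[0,60,1,0,0]]'; python3 -m inch '[[0,10,0,0,0],[0,20,0,0,0],[0,30,0,0,0],[0,36,0,0,0],[0,36,0,0,0]]'; python3 go.py s 0.06 0 0.086 -2; python3 -m inch '[[0,-20,0,0,0],[0,-40,0,0,0],[0,-60,0,-30,0],[0,-60,0,-70,0],[0,-60,0,-120,0],[0,-60,0,-120,0]]'
python3 - <<'E'
from h import *
p,d=vision.capture("side");C=cloud("side",d);Z=np.where(d>0,C[...,2],-1)
rect("handle side",C[box(290,90,385,182)&(Z>.12)&(Z<.15)])
E
python3 go.py 0.506 0.2455 0.2 21.8
```

```text
time_s: 6.4
position: [0.5992, -0.256, 0.0867]
tcp_rot: [[0.999, -0.037, -0.01], [-0.037, -0.999, 0.009], [-0.011, -0.008, -1.0]]
force: [-1.1, -1.0, 1.2]
opening: 0.004
time_s: 6.9
position: [0.6357, -0.2572, 0.0859]
tcp_rot: [[0.999, -0.036, -0.011], [-0.036, -0.999, 0.009], [-0.011, -0.008, -1.0]]
force: [-0.5, 0.0, 0.6]
opening: 0.005
t 6.9 pos [ 0.6357 -0.2572  0.0859] yaw -2.06 seeder xy [0.1067 0.0005] F [-0.5  0.   0.6] open 0.4
shift mm [-46.7   0.5   0.5] roll -0.0012
time_s: 7.5
position: [0.5815, -0.2591, 0.2147]
tcp_rot: [[0.999, -0.036, 0.003], [-0.036, -0.999, -0.0], [0.003, 0.0, -1.0]]
force: [0.3, -0.0, -0.5]
opening: 0.0
handle side 98 c [ 655.9 -258.8] size [35.5 20.1] ang(long) 70.7 z med/max 0.1374 0.1465
t 7.55 pos [ 0.5796 -0.2578  0.2113] yaw -2.08 seeder xy [ 0.0507 -0.0021] F [-1.   0.8 -0.6] open 0.5
shift mm [ -91.7 -500.3   13. ] roll -0.4168
```

The catch is open (bar at x=0.656). Next, go over to the drum.

```bash
python3 -m inch '[[87,-8,-45,0,0],[87,-16,-90,0,-0.05],[87,-25,-135,0,-0.1],[87,-33,-180,0,-0.15],[87,-41,-225,0,-0.2],[87,-50,-270,0,-0.25],[87,-58,-315,0,-0.3],[87,-66,-360,0,-0.35]]'; python3 go.py 0.506 0.2455 0.16 21.8
```

```text
time_s: 8.35
position: [0.5251, 0.1061, 0.2112]
tcp_rot: [[0.951, 0.31, -0.005], [0.31, -0.951, 0.003], [-0.004, -0.005, -1.0]]
force: [0.9, 0.5, -0.4]
opening: 0.648
t 8.35 pos [0.5251 0.1061 0.2112] yaw 18.07 seeder xy [-0.0165  0.3597] F [ 0.9  0.5 -0.4] open 56.3
shift mm [  25.3 -138.2   51.7] roll -0.0651
```

```bash
python3 -m inch '[[87,8,-45,0,-0.02],[87,16,-90,0,-0.04],[87,25,-138,0,-0.065],[87,25,-138,20,-0.065],[87,25,-138,45,-0.065],[87,25,-138,52,-0.065],[87,25,-138,52,-0.065]]'; python3 go.py 0.506 0.2455 0 21.8; python3 tip.py
python3 - <<'E'
from h import *
p,d=vision.capture("side")
C=cloud("side",d);Z=np.where(d>0,C[...,2],-1)
rect("drum",C[box(165,200,260,290)&(Z>.064)&(Z<.085)])
cv2.imwrite("pics/pre.png",cv2.resize(p[130:300,120:300],(636,600))[...,::-1])
E
```

```text
time_s: 9.05
position: [0.5041, 0.2447, 0.1577]
tcp_rot: [[0.929, 0.371, -0.01], [0.371, -0.929, 0.002], [-0.008, -0.006, -1.0]]
force: [-0.5, -0.2, 0.0]
opening: 1.0
t 9.05 pos [0.5041 0.2447 0.1577] yaw 21.78 seeder xy [-0.0423  0.4975] F [-0.5 -0.2  0. ] open 87.0
shift mm [  3.4   0.9 157.7] roll -0.0004
tcp [0.5041 0.2447 0.1577] open 87.0 yaw 21.78
side 274 lowest z [0.1885 0.1893] xy min [0.474 0.193 0.187] max [0.53  0.298 0.213]
drum 741 c [506.3 246.2] size [89.7 43.6] ang(long) 21.2 z med/max 0.073 0.0788
```

View pics/pre.png

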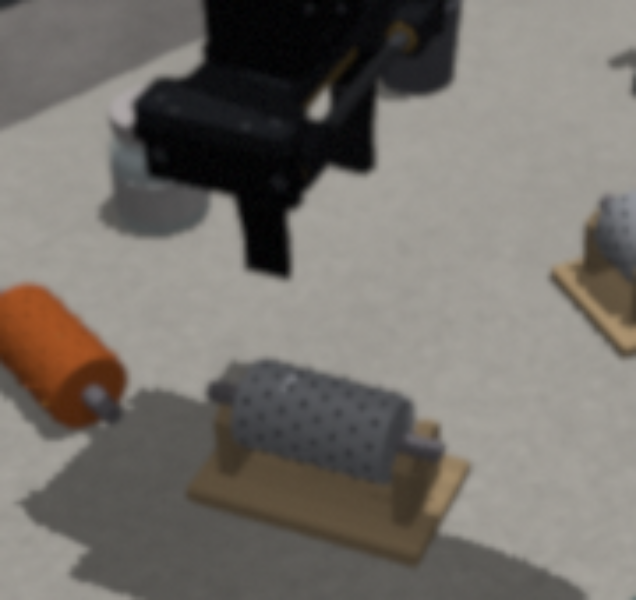

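The tool is centred over the drum and the jaws straddle it. Descend and grip.

```bash
python3 -m inch '[[87,3,1,30,0],[87,3,1,60,0],[87,3,1,90,0],[87,3,1,115,0],[87,3,1,135,0],[87,3,1,150,0],[87,3,1,157,0],[87,3,1,157,0]]'; python3 go.py 0.506 0.2455 0 21.8; python3 -m inch '[[30,0,0,0,0],[30,0,0,0,0],[30,0,0,0,0],[30,0,0,0,0],[30,0,0,0,0],[30,0,0,0,0],[30,0,0,0,0],[30,0,0,0,0]]'
```

```text
time_s: 10.0
position: [0.5096, 0.2455, 0.0033]
tcp_rot: [[0.929, 0.37, -0.004], [0.37, -0.929, 0.004], [-0.002, -0.005, -1.0]]
force: [-0.2, 0.6, 0.3]
opening: 1.002
t 10.0 pos [0.5096 0.2455 0.0033] yaw 21.71 seeder xy [-0.0368  0.4985] F [-0.2  0.6  0.3] open 87.2
shift mm [-3.3 -1.3  3.3] roll -0.0017
time_s: 10.8
position: [0.5099, 0.2451, 0.0035]
tcp_rot: [[0.929, 0.37, -0.003], [0.37, -0.929, 0.003], [-0.002, -0.004, -1.0]]
force: [-0.5, -2.0, 2.0]
opening: 0.567
```

```bash
python3 -m inch '[[30,0,0,0,0],[30,0,0,-5,0],[30,0,0,-15,0],[30,0,0,-30,0],[30,0,0,-55,0],[30,0,0,-85,0],[30,0,0,-115,0],[30,0,0,-127,0]]'; python3 go.py s 0 0 0.13 -2
```

```text
time_s: 11.6
position: [0.5116, 0.2455, 0.1336]
tcp_rot: [[0.929, 0.37, 0.002], [0.37, -0.929, 0.005], [0.003, -0.004, -1.0]]
force: [0.1, -0.1, -2.9]
opening: 0.566
t 11.6 pos [0.5116 0.2455 0.1336] yaw 21.73 seeder xy [-0.0348  0.4986] F [ 0.1 -0.1 -2.9] open 49.3
shift mm [-168.8  470.4    1.1] roll 0.4142
```

```bash
python3 -m inch '[[30,-8,22,0,0.02],[30,-20,56,0,0.06],[30,-34,96,0,0.11],[30,-48,136,0,0.16],[30,-63,176,0,0.21],[30,-77,216,0,0.26],[30,-91,254,0,0.31],[30,-104,290,0,0.35]]'; python3 go.py s 0 0 0.13 -2
```

```text
time_s: 12.4
position: [0.5215, -0.0638, 0.1315]
tcp_rot: [[1.0, 0.027, 0.0], [0.027, -1.0, 0.006], [0.001, -0.006, -1.0]]
force: [0.3, 0.9, -3.2]
opening: 0.568
t 12.4 pos [ 0.5215 -0.0638  0.1315] yaw 1.55 seeder xy [-0.0141  0.1898] F [ 0.3  0.9 -3.2] open 49.4
shift mm [  2.3 190.3   0.4] roll 0.0619
```

```bash
python3 -m inch '[[30,2,40,0,0.02],[30,4,80,0,0.04],[30,5,120,0,0.062],[30,6,155,0,0.062],[30,6,180,0,0.062],[30,6,190,0,0.062],[30,6,190,0,0.062],[30,6,190,0,0.062]]'; python3 go.py s 0.0035 0 0.13 -2
python3 - <<'E'
from h import *
for n in ("side","top"):
    p,d=vision.capture(n);C=cloud(n,d);Z=np.where(d>0,C[...,2],-1)
    sel=(np.abs(C[...,0]-.529)<.1)&(np.abs(C[...,1]+.254)<.05)
    P=C[sel&(Z>.14)&(Z<.225)];print(n,len(P));
    if n=="side": cv2.imwrite("pics/over.png",cv2.resize(p[60:180,270:400],(650,600))[...,::-1])
    for lo,hi in((.173,.187),(.15,.225)):
        Q=C[sel&(Z>lo)&(Z<hi)];
        if len(Q)>5: rect(n+str(lo),Q)
E
```

```text
time_s: 13.2
position: [0.5318, -0.2518, 0.1298]
tcp_rot: [[0.999, -0.035, -0.002], [-0.035, -0.999, 0.008], [-0.002, -0.008, -1.0]]
force: [-0.8, 0.1, -3.9]
opening: 0.566
t 13.2 pos [ 0.5318 -0.2518  0.1298] yaw -1.99 seeder xy [0.0028 0.0023] F [-0.8  0.1 -3.9] open 49.2
shift mm [ 0.7  2.3 -0.2] roll 0.0001
side 891
side0.173 287 c [ 528.9 -241.5] size [138.5  51.3] ang(long) 10.6 z med/max 0.1811 0.1869
side0.15 891 c [ 528.  -246.1] size [124.1  80.9] ang(long) 27.0 z med/max 0.1875 0.2241
top 35
top0.173 35 c [ 591.6 -252.9] size [10.4 13.5] ang(long) 171.4 z med/max 0.1805 0.1853
top0.15 35 c [ 591.6 -252.9] size [10.4 13.5] ang(long) 171.4 z med/max 0.1805 0.1853
```

View pics/over.png

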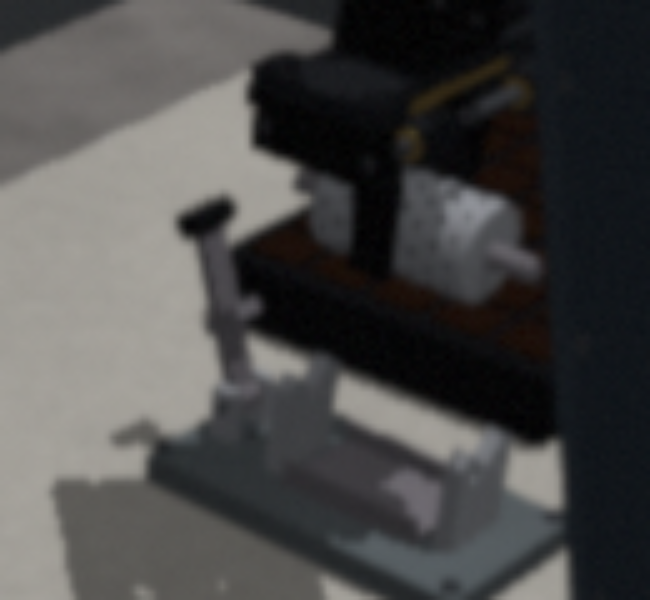

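Run:
```python
from h import *
p,d=vision.capture("side");C=cloud("side",d);Z=np.where(d>0,C[...,2],-1)
c,s=np.cos(np.radians(-2)),np.sin(np.radians(-2))
X=(C[...,0]-.529)*c+(C[...,1]+.254)*s;Y=-(C[...,0]-.529)*s+(C[...,1]+.254)*c
ok=(Z>.14)&(Z<.21)&(np.abs(Y)<.04)
for a,b in((-.09,-.055),(-.055,-.035),(-.035,-.02),(.02,.035),(.035,.045),(.05,.09)):
    k=ok&(X>a)&(X<b);print(a,b,k.sum(), [np.round(np.percentile(v[k],[2,50,98]),4).tolist() for v in(X,Y,Z)] if k.sum() else "")
print(plane("side",[[330,96.4],[377,113]],.179))
```

```text
-0.09 -0.055 35 [[-0.0689, -0.0631, -0.0553], [-0.0008, 0.0062, 0.0102], [0.176, 0.1811, 0.1854]]
-0.055 -0.035 204 [[-0.0505, -0.0418, -0.0355], [-0.0155, 0.0095, 0.0274], [0.1589, 0.1838, 0.2043]]
-0.035 -0.02 122 [[-0.0347, -0.028, -0.0202], [-0.0011, 0.0224, 0.0294], [0.1644, 0.1922, 0.2045]]
0.02 0.035 51 [[0.0228, 0.0295, 0.0346], [0.0191, 0.0252, 0.0295], [0.1621, 0.1804, 0.1937]]
0.035 0.045 41 [[0.0353, 0.0401, 0.0442], [0.0187, 0.0246, 0.0291], [0.1642, 0.1842, 0.1954]]
0.05 0.09 21 [[0.0577, 0.0658, 0.071], [0.0002, 0.0062, 0.0099], [0.1756, 0.1827, 0.185]]
[[ 0.59556741 -0.25029478  0.179     ]
 [ 0.46222267 -0.25276587  0.179     ]]
```

```bash
python3 -m inch '[[30,-1,3,10,0],[30,-1,3,30,0],[30,-1,3,50,0],[30,-1,4,68,0],[30,-1,4,80,0],[30,-1,4,86,0],[30,-1,4,90,0],[30,-1,4,90,0]]'; python3 go.py s 0.0025 -0.0005 0.0205 -2
python3 - <<'E'
from h import *
p,d=vision.capture("side")
cv2.imwrite("pics/low.png",cv2.resize(p[90:190,285:395],(660,600),interpolation=2)[...,::-1])
E
```

```text
time_s: 14.15
position: [0.5313, -0.2549, 0.0401]
tcp_rot: [[0.999, -0.033, -0.001], [-0.033, -0.999, 0.007], [-0.001, -0.007, -1.0]]
force: [0.6, 0.3, -3.0]
opening: 0.561
t 14.15 pos [ 0.5313 -0.2549  0.0401] yaw -1.89 seeder xy [ 0.0023 -0.0008] F [ 0.6  0.3 -3. ] open 48.8
shift mm [ 0.2 -0.2 19.6] roll 0.0019
```

View pics/low.png

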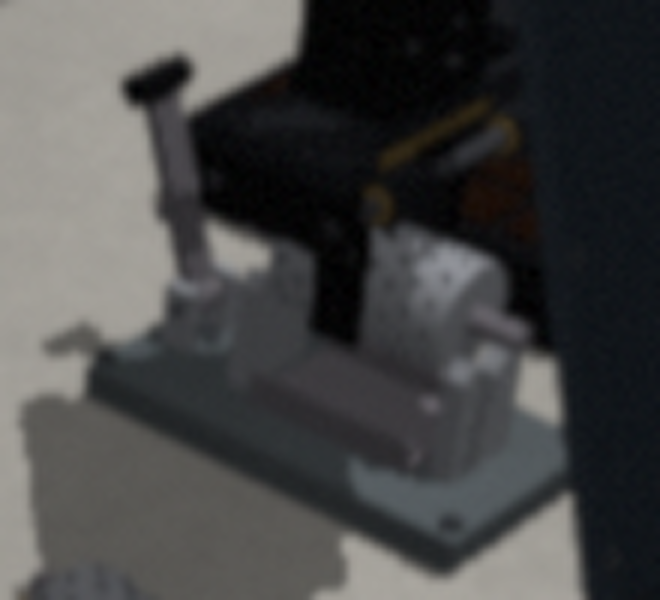

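The near axle end is right above its vee. Lower slowly, watching the force.

```bash
python3 -m inch '[[30,0,0,4,0],[30,0,0,8,0],[30,0,0,12,0],[30,0,0,14,0],[30,0,0,16,0],[30,0,0,16,0]]'; python3 go.py s 0.0025 -0.0005 0.0205 -2
```

```text
time_s: 14.8
position: [0.5314, -0.2549, 0.0243]
tcp_rot: [[0.999, -0.033, -0.0], [-0.033, -0.999, 0.007], [-0.001, -0.007, -1.0]]
force: [-0.0, 0.3, -3.1]
opening: 0.567
t 14.8 pos [ 0.5314 -0.2549  0.0243] yaw -1.9 seeder xy [ 0.0024 -0.0009] F [-0.   0.3 -3.1] open 49.3
shift mm [ 0.1 -0.3  3.8] roll 0.0018
```

```bash
python3 -m inch '[[30,0,0,1,0],[30,0,0,2,0],[30,0,0,2,0]]'; python3 -m inch '[[30,0,0,1,0],[30,0,0,2,0],[30,0,0,2,0]]'; python3 go.py
```

```text
time_s: 15.1
position: [0.5316, -0.2552, 0.0235]
tcp_rot: [[0.999, -0.033, 0.0], [-0.033, -0.999, 0.006], [0.0, -0.006, -1.0]]
force: [-2.5, 1.1, 4.4]
opening: 0.566
time_s: 15.4
position: [0.5317, -0.2553, 0.0234]
tcp_rot: [[0.999, -0.033, 0.001], [-0.033, -0.999, 0.006], [0.0, -0.006, -1.0]]
force: [-4.8, 1.8, 11.2]
opening: 0.565
t 15.4 pos [ 0.5317 -0.2553  0.0234] yaw -1.89 seeder xy [ 0.0027 -0.0012] F [-4.8  1.8 11.2] open 49.2
```

Contact comes at reported z 0.0234. The drum was gripped at 0.0034 in the rest, which is 20 mm lower, so this matches a seated drum exactly. Relieve the force and open.

```bash
python3 -m inch '[[49,0,0,-2,0],[51,0,0,-2,0],[53,0,0,-2,0],[58,0,0,-2,0],[66,0,0,-2,0],[76,0,0,-2,0],[87,0,0,-2,0],[87,0,0,-2,0]]'; python3 -m inch '[[87,0,0,0,0],[87,0,0,0,0],[87,0,0,0,0],[87,0,0,0,0]]'; python3 go.py
```

```text
time_s: 16.2
position: [0.5317, -0.2553, 0.0254]
tcp_rot: [[0.999, -0.033, 0.001], [-0.033, -0.999, 0.006], [0.0, -0.006, -1.0]]
force: [0.7, -0.4, 0.1]
opening: 0.939
time_s: 16.6
position: [0.5317, -0.2553, 0.0254]
tcp_rot: [[0.999, -0.033, 0.001], [-0.033, -0.999, 0.006], [0.0, -0.006, -1.0]]
force: [0.0, -0.1, -0.0]
opening: 0.997
t 16.6 pos [ 0.5317 -0.2553  0.0254] yaw -1.9 seeder xy [ 0.0027 -0.0012] F [ 0.  -0.1 -0. ] open 86.7
```

```bash
python3 -m inch '[[87,0,0,-10,0],[87,0,0,-30,0],[87,0,0,-60,0],[87,0,0,-95,0],[87,0,0,-130,0],[87,0,0,-160,0],[87,0,0,-165,0],[87,0,0,-165,0]]'; python3 go.py s 0.165 0 0.19 -2
cat > fin.py <<'E'
from h import *
import sys
c,s=np.cos(np.radians(-2)),np.sin(np.radians(-2))
for n in("side","top"):
    p,d=vision.capture(n);C=cloud(n,d);Z=np.where(d>0,C[...,2],-1)
    X=(C[...,0]-.529)*c+(C[...,1]+.254)*s;Y=-(C[...,0]-.529)*s+(C[...,1]+.254)*c
    Q=np.dstack([X,Y,Z])
    for nm,k in(("drum top",(abs(X)<.05)&(abs(Y)<.03)&(Z>.085)&(Z<.1)),("bar",(X>.03)&(X<.15)&(abs(Y)<.025)&(Z>.12)&(Z<.15))):
        if k.sum()>8: rect(n+" "+nm,Q[k])
    for nm,a,b in(("axle-",-.08,-.060),("axle+",.060,.075)):
        k=(X>a)&(X<b)&(abs(Y)<.012)&(Z>.06)&(Z<.085)
        if k.sum()>3: print(n,nm,k.sum(),np.percentile(Q[k],[5,50,95],axis=0).round(4).tolist())
    if n=="side": cv2.imwrite("pics/"+sys.argv[1]+".png",cv2.resize(p[80:190,280:400],(650,600),interpolation=2)[...,::-1])
E
python3 fin.py seated
```

```text
time_s: 17.4
position: [0.5321, -0.2566, 0.1919]
tcp_rot: [[0.999, -0.033, 0.003], [-0.033, -0.999, 0.004], [0.003, -0.004, -1.0]]
force: [-0.2, 0.3, -0.4]
opening: 1.004
t 17.4 pos [ 0.5321 -0.2566  0.1919] yaw -1.89 seeder xy [ 0.0032 -0.0025] F [-0.2  0.3 -0.4] open 87.3
shift mm [161.8  -2.1   2.5] roll 0.002
side drum top 365 c [1.4 1.5] size [44.  91.8] ang(long) 179.9 z med/max 0.0937 0.0996
side bar 100 c [127.9  -0.4] size [38.2 19.6] ang(long) 83.5 z med/max 0.1378 0.1456
side axle- 19 [[-0.0684, -0.0032, 0.0688], [-0.0648, 0.0021, 0.0753], [-0.061, 0.0062, 0.0797]]
side axle+ 16 [[0.0608, -0.0041, 0.0724], [0.0667, 0.0012, 0.0767], [0.0713, 0.006, 0.0792]]
top drum top 290 c [-2.3  0.3] size [84.7 40.6] ang(long) 1.8 z med/max 0.0919 0.0988
top bar 128 c [125.8  -0.7] size [33.7 16.7] ang(long) 90.0 z med/max 0.1389 0.1458
top axle- 24 [[-0.0686, -0.0063, 0.0696], [-0.0648, 0.0003, 0.0742], [-0.0613, 0.0044, 0.0761]]
```

View pics/seated.png

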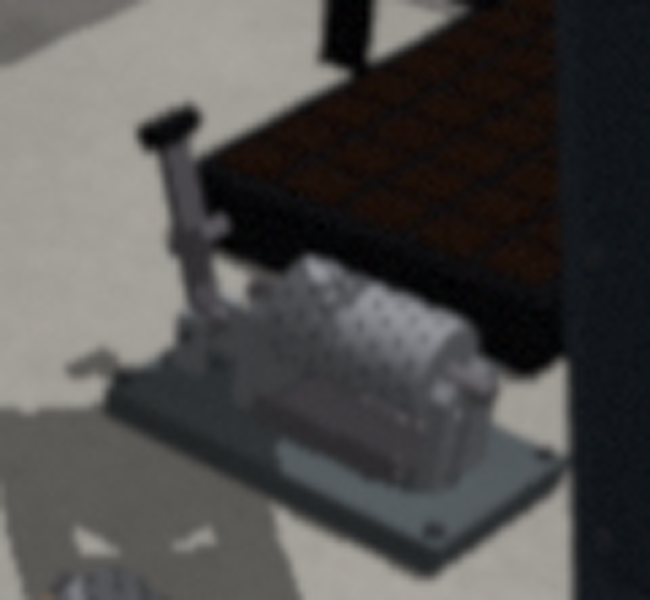

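The drum is seated level in both vees and the catch is still open. Now go to the far side and push the handle back.

```bash
python3 -m inch '[[0,40,0,0,0],[0,80,-1,0,0],[0,120,-2,0,0],[0,155,-2,0,0],[0,166,-2,0,0],[0,166,-2,0,0],[0,166,-2,0,0],[0,166,-2,0,0]]'; python3 go.py s 0.165 0 0.086 -2; python3 -m inch '[[0,0,0,20,0],[0,0,0,45,0],[0,0,0,70,0],[0,0,0,90,0],[0,0,0,103,0],[0,0,0,105,0],[0,0,0,105,0]]'; python3 go.py s 0.085 0 0.086 -2
```

```text
time_s: 18.3
position: [0.695, -0.2588, 0.188]
tcp_rot: [[0.999, -0.034, -0.004], [-0.034, -0.999, 0.008], [-0.004, -0.008, -1.0]]
force: [-0.7, -0.2, 0.1]
opening: 0.357
t 18.3 pos [ 0.695  -0.2588  0.188 ] yaw -1.93 seeder xy [0.1661 0.001 ] F [-0.7 -0.2  0.1] open 31.1
shift mm [ -0.6   1.8 102. ] roll 0.0013
time_s: 19.0
position: [0.6945, -0.2582, 0.0834]
tcp_rot: [[0.999, -0.034, -0.004], [-0.034, -0.999, 0.008], [-0.004, -0.008, -1.0]]
force: [0.3, -0.6, 0.3]
opening: 0.006
t 19.0 pos [ 0.6945 -0.2582  0.0834] yaw -1.94 seeder xy [0.1655 0.0015] F [ 0.3 -0.6  0.3] open 0.5
shift mm [-80.5   1.5  -2.3] roll 0.0009
```

```bash
python3 -m inch '[[0,-12,1,-2,0],[0,-22,1,-2,0],[0,-32,1,-2,0],[0,-42,1,-2,0],[0,-52,1,-2,0],[0,-62,1,-2,0],[0,-70,1,-2,0],[0,-77,1,-2,0]]'; python3 go.py; python3 -m inch '[[0,0,0,0,0],[0,20,0,0,0],[0,50,0,-20,0],[0,80,0,-60,0],[0,80,0,-110,0],[0,80,0,-110,0],[0,80,0,-110,0]]'; python3 fin.py shut
```

```text
time_s: 19.8
position: [0.6156, -0.2561, 0.0849]
tcp_rot: [[0.999, -0.034, -0.006], [-0.034, -0.999, 0.009], [-0.007, -0.009, -1.0]]
force: [-0.1, -0.2, 0.3]
opening: 0.005
t 19.8 pos [ 0.6156 -0.2561  0.0849] yaw -1.96 seeder xy [0.0866 0.0009] F [-0.1 -0.2  0.3] open 0.4
time_s: 20.5
position: [0.6972, -0.2603, 0.1962]
tcp_rot: [[0.999, -0.034, -0.003], [-0.034, -0.999, 0.008], [-0.003, -0.007, -1.0]]
force: [-1.0, 0.8, -1.3]
opening: 0.005
side drum top 356 c [1.4 1.6] size [42.3 92.8] ang(long) 179.4 z med/max 0.0939 0.1
side bar 84 c [61.9  0.6] size [20.1 36.1] ang(long) 91.6 z med/max 0.1399 0.1473
side axle- 18 [[-0.0689, -0.0021, 0.0682], [-0.0653, 0.001, 0.0755], [-0.0612, 0.0055, 0.0796]]
side axle+ 24 [[0.0606, -0.0048, 0.0734], [0.0651, 0.0023, 0.0792], [0.0732, 0.0087, 0.0846]]
```

View pics/shut.png

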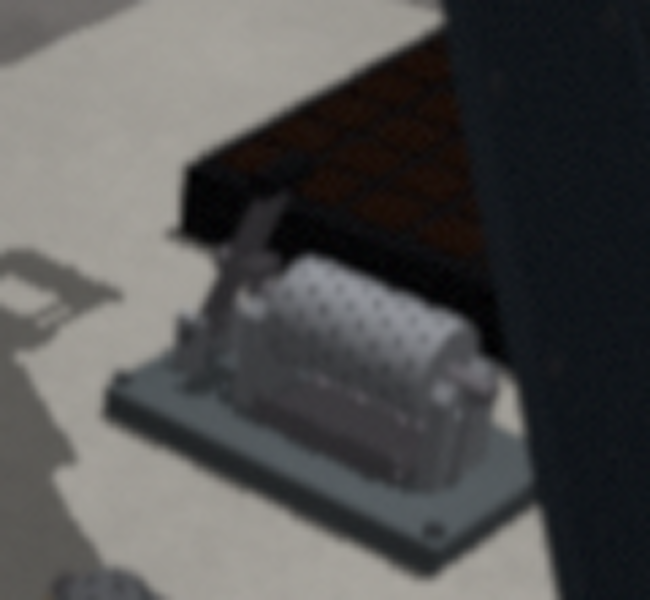

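The catch is shut (bar at +62 mm), the drum is seated, and the robot is clear of everything. Hand it in.

```bash
python3 -c "
from rig import bot
print(bot.read_state()['force'].round(1)); print(bot.hand_in())"
```

```text
[-0.6  0.1  0.5]
the job is handed in; nothing more can be done
None
```

The long drum is in the seeder with the catch shut over its axle. I handed the job in at about 20.6 s on the robot's clock. The hand-in gives no verdict.

- **First push missed:** the closed fingers passed over the catch handle without moving it. The cameras put the real fingertips about 31.5 mm above the reported TCP, so I corrected every later height for that. The second push opened the catch, with the bar measured at +127 mm from the seat.
- **Placing the drum:** I gripped it in its rest, carried it over and lowered it until it touched the cradles. Contact came 20 mm above its height in the rest, as expected for a seated drum. I then eased the force, opened the fingers and pushed the catch shut from the far side.
- **Last checks:**
  - **Drum:** it lies within about 2 mm of the seat point along and across the axle, and within about 0.01 rad of the seeder's x axis. Its top is at about 95–100 mm (95 expected).
  - **Catch:** the bar is at +62 mm (60 expected when shut).
  - **Robot:** it is clear of everything.
- **Disagreements:**
  - **Drum position:** with the drum seated, the two cameras differed by about 4 mm along the axle (+1.4 and -2.3 mm), probably because the gripper hid part of the drum from the top camera.
  - **Height before lowering:** the camera height of the held drum was about 3 mm off the contact height.
- **Not checked:** I did not re-measure the short drum, jar and cup at the end. The moves passed well clear of them and I saw no unexpected forces.

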